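# Lay out a pipe branch for assembly

## Robot

A 6-joint arm with a two-finger parallel gripper is mounted at the origin on the work surface. World frame = base frame: x ahead of the robot, y to its left, z up, the work surface at z = 0. Lengths are in m, angles in rad, forces in N, time in s.
With the tool pointing down it reaches from about 0.275 to 0.975 m from the base axis. Payload 8.4 kg.
Tool frame: the origin (TCP) lies at the very end of the fingers, on their centre line; the grasp point (between the pads) lies 19 mm behind it; z points along the fingers, y is the direction in which the jaws open and shut (so a half turn about z gives the same grasp; the last joint's range is limited). The gripper opens to 92 mm and grips with 3 to 60 N. Pads are 20 mm wide; open, the fingers measure 128 mm over their backs; the gripper's body (75 mm by 189 mm) begins 69 mm behind the grasp point.
Start: joints at [1.335, 0.353, 1.633, -0, 1.155, -0.002], TCP at [0.145, 0.608, 0.215] pointing down, gripper open.
Joint ranges: [-2.63, 2.63], [-0.92, 2.1], [0.06, 2.66], [-1.3, 4.44], [0, 2.69], [-3.02, 3.02]. Speed limits (rad/s): [2.22, 2.22, 2.79, 3.14, 3.14, 3.14].

## Interface

Orientations are given as a rotation vector (axis times angle).
In Python, from bench import bot, viewer, order gives the robot as it stands. Calls block until the motion is done:
- bot.move_ptp(position, orientation): joint-space move of the TCP to a pose.
- bot.movel(position, ori=None, rate=0.15, contact_N=None): straight line of the TCP; ori=None keeps the orientation; rate is the mean speed in m/s. With contact_N (N) it stops when the force on the tool has changed by that much, and returns True; else False.
- bot.goto_joints(angles): joint-space move.
- bot.let_go() and bot.close(): open the fingers fully, or close them until they stop; the grip force is fixed at half the most.
- bot.wait(seconds).
- bot.inverse_kinematics(position, orientation): joint angles nearest the present ones, or None.
- viewer.grab_frame(name): name is "side" or "top" or "wrist"; returns (picture, depth): 420x560x3 uint8, red, green, blue; 420x560 float32, m along the optical axis (not along the pixel's ray), 0 where there is no reading.
- viewer.camera_model(name): a dict with "fx", "fy", "cx", "cy" (pixels), "R" (3x3) and "t" (3): a world point X has camera coordinates R X + t; the wrist camera has in their place "T_tool_cam" (4x4, takes a point from camera to tool coordinates, whose origin is the TCP and whose axes are the flange's). Camera axes: x right, y down, z forward; pixel columns grow to the right and rows downward; lengths in m; the calibration is good to about 2 mm. The wrist camera is an equidistant fisheye: a pixel r from the principal point sees the ray r / f radians off the axis. A picture is of the moment at which its call begins: read the wrist's pose just before it. camera_model takes no time and is no camera call.
A pose or a line that the arm cannot do raises bot.Unreachable and nothing moves.
- order.hand_in(): hands the job in, once; it reports no verdict.
Readings, each from a call of its own:
- bot.get_time_s(): time.
- bot.get_joint_pos(): joint angles.
- bot.get_dq(): joint speeds.
- bot.get_joint_torque(): joint torques, N m.
- bot.get_ee_pos(): TCP position.
- bot.get_tool_rot(): TCP orientation.
- bot.get_contact_force(): force on the tool from outside, world axes, zero at the start.
- bot.get_torque(): the same for the moment, N m.
- bot.get_gripper_width(): opening from 0.0 (shut) to 1.0 (fully open).
Only numpy, scipy, OpenCV 4.12 (cv2) and the standard library are available. Lean on these libraries where they do the work, as an engineer would, in place of code of your own. Each camera call takes 0.05 s, during which the arm holds its last target. There are 200 camera calls.

## Task

Lay out the pipe branch on the bench ready for assembly: set the tee midway between the fixed flange and the fixed valve, its run in line with the two and its side branch pointing squarely away from the robot; lay the short pipe nipple midway between the flange and the tee, along the same line. Stand the round end cap behind the tee (on the far side from the robot), straight in line with the branch and about 25 mm clear of its mouth, and lay the hexagon nut flat on top of the flange, centred. Leave the spare elbow where it lies.

Things in the scene. Friction and masses are not known exactly. Their poses are not given: they have to be found in the camera images.
- tee_center (a point): Loose steel pipe tee lying flat, a T from above, 34 mm thick. Point: where its tube axes cross, 17 mm above the bench. Run along its y axis, 36 mm to each end; single branch along +x, its mouth 44 mm from the point. Tubes 29 mm in diameter, a 34 mm collar 12 mm wide at each mouth. About 0.3 kg. Can be gripped from above across the branch, 32 mm out from the point.
- nipple_center (a point): Loose short steel nipple lying on its side: eight-sided barrel 36 mm across flats, 36 mm long, with a 27 mm round threaded stub 14 mm long at each end, 64 mm in all. Point: its centre, 18 mm above the bench; x axis along its length (ends alike). Rests on a flat of the barrel. About 0.2 kg.
- cap_center (a point): Loose round steel pipe end cap with a slightly domed closed top, standing upright on its rim; 48 mm in diameter at the 12 mm high rim, 43 mm above that, 32 mm tall. The point is its centre, 16 mm above the bench; z up.
- nut_center (a point): Loose hexagon steel nut lying flat, a dark bore in the middle (not open), 46 mm across flats, 22 mm tall. The point is its centre, 11 mm above the bench; two opposite flats face its +y and -y axes, z up.
- flange: Fixed dark steel floor flange: round plate 84 mm in diameter, 8 mm thick, with a round hub 56 mm in diameter whose top is 30 mm above the bench (dark mouth; the nut rests on it). Origin: centre of its underside, at bench level. x axis points away from the robot, square to the line to the valve; y axis along that line. May be left or right of the valve.
- valve: Fixed brass gate valve with a round dark handwheel on top, 50 x 80 mm on the bench, 74 mm tall, the wheel 60 mm in diameter. Origin: centre of its underside, on the bench. It stands 370 to 390 mm from the flange, on the other end of the row, on the left or on the right.
- elbow_center (a point): Loose small spare steel pipe elbow lying flat, 27 mm thick, its two arms 34 mm long along its +x and +y axes. The point is where the tube axes cross, 13.5 mm above the bench. It is not needed and stays where it lies.
There are look-alikes about, which are no part of the job. What is shaped like the part that bears nipple_center but green or pink is not meant.

How it is judged:
By the outcome, as a careful person would: the job done as asked, in the order asked, and still so for the second after the job is handed in, with the robot touching nothing.
It also fails if it takes over 112 s, if anything falls off the work surface, if the arm or the gripper's body presses on something with over 40 N, if the wrist force passes 120 N, or if a joint passes its speed limit or range.

## Working session

There is one attempt and no reset: what is moved stays moved. The work goes in short steps, each a Python script; the robot and the scene stay as the last script left them, time stands still between calls to the robot, and variables do not carry over. Pictures are saved under pics/ and viewed, about 12 in all and at most 16, crops included, and the job is handed in when it is done.

```bash
ls; mkdir -p pics
python3 - <<'E'
from bench import bot,viewer
import cv2,numpy as np
print(bot.get_time_s(),bot.get_ee_pos(),bot.get_tool_rot())
for n in("top","side"):
    im,d=viewer.grab_frame(n); cv2.imwrite(f"pics/{n}0.png",im[:,:,::-1]); np.savez(f"{n}0.npz",im=im,d=d)
    print(n,viewer.camera_model(n))
print(viewer.camera_model("wrist"))
E
```

```text
pics
0.0 [0.14468311 0.60754599 0.21389023] [-3.66375160e-01 -3.12001409e+00  2.04631573e-03]
top {'fx': 394.1290924231397, 'fy': 394.1290924231397, 'cx': 274.61199659826246, 'cy': 208.20799135402518, 'R': array([[ 0.11217762, -0.99366639,  0.00657985],
       [-0.97003042, -0.11094078, -0.21617845],
       [ 0.21553924,  0.01786773, -0.9763317 ]]), 't': array([-0.05648482,  0.47368491,  0.8238627 ])}
side {'fx': 428.7347480773324, 'fy': 428.7347480773324, 'cx': 279.685436201246, 'cy': 211.94389200034024, 'R': array([[ 0.94949835, -0.3131236 , -0.02016151],
       [-0.16335782, -0.43845166, -0.88378412],
       [ 0.26789382,  0.8424451 , -0.46746032]]), 't': array([-0.44042705,  0.12613059,  0.84084081])}
{'fx': 325.19226210127806, 'fy': 325.19226210127806, 'cx': 287.45552849739545, 'cy': 210.49754710787366, 'T_tool_cam': array([[-1.06857366e-03, -9.65683863e-01, -2.59718183e-01,
         7.27087691e-02],
       [ 9.99998268e-01, -6.36175382e-04, -1.74892458e-03,
         7.95809732e-04],
       [ 1.52368193e-03, -2.59719602e-01,  9.65682871e-01,
        -1.70277419e-01],
       [ 0.00000000e+00,  0.00000000e+00,  0.00000000e+00,
         1.00000000e+00]])}
```

View pics/top0.png

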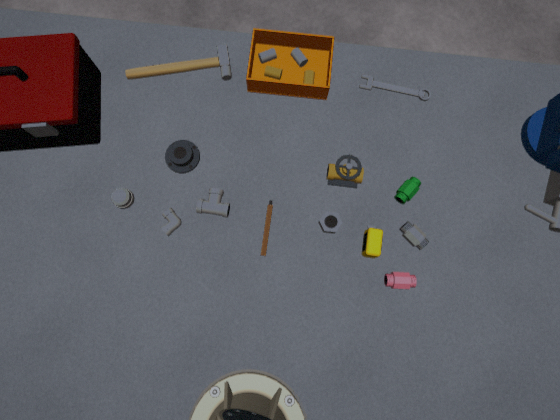

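View pics/side0.png

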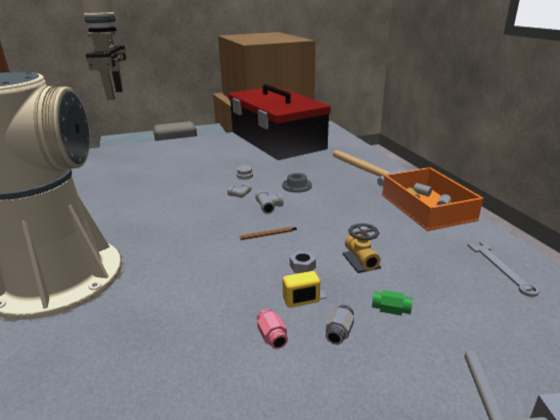

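The top view shows the flange (182,156), valve (346,172), tee (213,205), elbow (172,222), cap (122,198) and nut (331,222). The grey nipple is at (415,235), with look-alikes in green (408,189) and pink (401,281). There is also a pencil (267,228) and a yellow box (374,242). The grey part is the nipple I want, because the green and pink ones are excluded. I'll measure from depth and check an enlarged crop.

```bash
cat > h.py <<'E'
from bench import bot,viewer,order
import cv2,numpy as np
from scipy.spatial.transform import Rotation as Rn
def cloud(name,d):
    c=viewer.camera_model(name); v,u=np.mgrid[:d.shape[0],:d.shape[1]]
    if name=="wrist":
        T=np.eye(4);T[:3,:3]=Rn.from_rotvec(c['rot']).as_matrix() if 'rot' in c else 0
    P=np.dstack([(u-c['cx'])/c['fx']*d,(v-c['cy'])/c['fy']*d,d])
    return (P-c['t'])@c['R']
def wcloud(d,pos,rot):
    c=viewer.camera_model("wrist"); v,u=np.mgrid[:d.shape[0],:d.shape[1]]
    x=(u-c['cx'])/c['fx'];y=(v-c['cy'])/c['fy'];r=np.hypot(x,y)+1e-9
    k=np.tan(np.minimum(r,1.45))/r
    P=np.dstack([x*k*d,y*k*d,d]);T=c['T_tool_cam']
    P=P@T[:3,:3].T+T[:3,3]
    return P@Rn.from_rotvec(rot).as_matrix().T+pos
def down(yaw):
    # tool z down; tool y (jaw direction) at angle yaw in world
    y=np.array([np.cos(yaw),np.sin(yaw),0]);z=np.array([0,0,-1.]);x=np.cross(y,z)
    return Rn.from_matrix(np.column_stack([x,y,z])).as_rotvec()
E
python3 - <<'E'
from h import *
z=np.load("top0.npz");P=cloud("top",z['d']);im=z['im']
ok=z['d']>0
b=P[ok&(np.abs(P[...,2])<.01)];print("bench z",np.median(b[:,2]),b[:,2].std(),"noread",(~ok).mean())
m=(ok&(P[...,2]>.008)&(P[...,0]>.2)).astype(np.uint8)
n,l,s,c=cv2.connectedComponentsWithStats(m)
for i in range(1,n):
    if s[i,4]>60:
        q=P[l==i];r=cv2.minAreaRect((q[:,:2]*1000).astype(np.float32))
        print(c[i].round(),s[i,4],"med",np.median(q,0).round(4),"zmax",np.percentile(q[:,2],97).round(3),"rect",np.round(r[0],1),np.round(r[1],1),round(r[2],1))
def crop(x,y,w,h): return cv2.resize(im[y:y+h,x:x+w,::-1],None,fx=4,fy=4,interpolation=cv2.INTER_CUBIC)
a=np.hstack([crop(110,130,130,110)]);
cv2.imwrite("pics/c1.png",a)
cv2.imwrite("pics/c2.png",crop(310,140,130,150))
E
```

```text
bench z -0.0002933267164221913 0.0018272749618359683 noread 0.004098639455782313
[290.  63.] 3039 med [ 0.8424 -0.0032  0.0343] zmax 0.061 rect [849.4   1.5] [143.5 200.3] 0.0
[48. 93.] 10784 med [0.6534 0.5054 0.151 ] zmax 0.155 rect [668.2 566.9] [215.1 238.5] 11.7
[185.  66.] 1330 med [0.8168 0.2547 0.0229] zmax 0.027 rect [815.4 279.8] [ 89.6 259.2] 15.4
[267.  56.] 189 med [0.8697 0.0602 0.0272] zmax 0.032 rect [873.7  62.4] [27.8 42.9] 28.6
[546. 156.] 2849 med [ 0.6883 -0.5974  0.0751] zmax 0.143 rect [ 661.3 -583.9] [ 97.3 341.7] 81.1
[181. 155.] 612 med [0.586  0.2316 0.0286] zmax 0.032 rect [587.4 235.2] [80.  75.9] 45.1
[346. 170.] 699 med [ 0.5803 -0.1519  0.068 ] zmax 0.077 rect [ 584.7 -154.9] [80.8 57.3] 89.7
[407. 190.] 428 med [ 0.5585 -0.3012  0.0304] zmax 0.037 rect [ 562.  -304.9] [36.2 64.6] 54.2
[122. 198.] 357 med [0.468  0.3487 0.0283] zmax 0.033 rect [469.1 351.9] [44.8 43.7] 20.5
[213. 204.] 620 med [0.4732 0.1376 0.0293] zmax 0.035 rect [482.8 139.5] [72.3 60.8] 88.2
[170. 222.] 323 med [0.4256 0.231  0.0218] zmax 0.028 rect [426.1 234.2] [47.5 45.3] 46.4
[330. 222.] 368 med [ 0.466  -0.1316  0.0218] zmax 0.024 rect [ 466.7 -131.6] [46. 50.] 3.6
[414. 235.] 466 med [ 0.4548 -0.3194  0.0302] zmax 0.037 rect [ 457.3 -322.6] [63.7 36.6] 48.6
[372. 243.] 536 med [ 0.4253 -0.2239  0.0483] zmax 0.052 rect [ 428.  -227.5] [35.8 62.3] 87.2
[400. 280.] 477 med [ 0.3519 -0.2917  0.0309] zmax 0.038 rect [ 353.1 -296.8] [35.5 65.1] 4.6
```

View pics/c1.png

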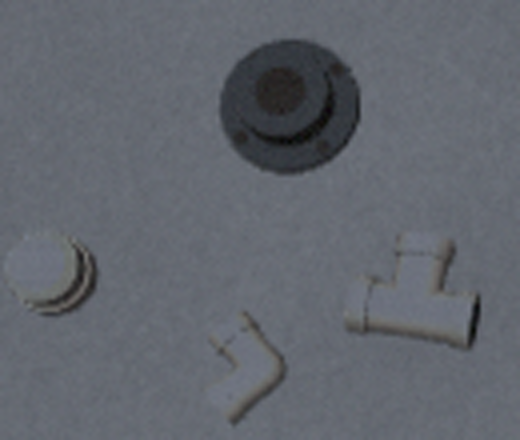

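View pics/c2.png

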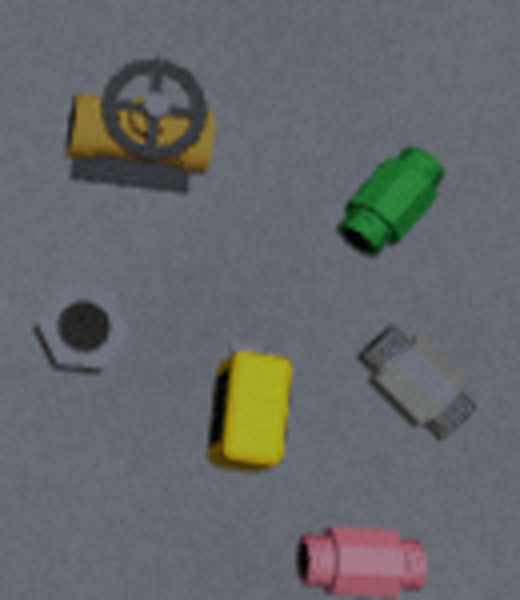

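The crops confirm it: at (415,235) there is a grey eight-sided barrel with threaded stubs. It measures 64x37 mm, which matches. The tee branch points away from the robot and slightly right of square. Next, a wrist look above the row.

```bash
cat >> h.py <<'E'
def look(tag):
    p,r=bot.get_ee_pos(),bot.get_tool_rot();im,d=viewer.grab_frame("wrist")
    cv2.imwrite(f"pics/{tag}.png",im[:,:,::-1]);P=wcloud(d,p,r);P[d<=0]=np.nan
    np.savez(f"{tag}.npz",im=im,d=d,P=P);return im,P
def blobs(P,zmin=.008,lo=60,box=(.2,.8,-.45,.45)):
    m=(P[...,2]>zmin)&(P[...,2]<.1)&(P[...,0]>box[0])&(P[...,0]<box[1])&(P[...,1]>box[2])&(P[...,1]<box[3])
    n,l,s,c=cv2.connectedComponentsWithStats(m.astype(np.uint8))
    for i in range(1,n):
        if s[i,4]>lo:
            q=P[l==i];r=cv2.minAreaRect((q[:,:2]*1000).astype(np.float32))
            print(c[i].round(),s[i,4],"med",np.median(q,0).round(4),"ztop",np.percentile(q[:,2],95).round(3),"rect",np.round(r[0],1),np.round(r[1],1),round(r[2],1))
E
python3 - <<'E'
from h import *
for y in (np.pi/2,-np.pi/2): print(bot.inverse_kinematics([.52,.06,.25],down(y)))
bot.move_ptp([.52,.06,.25],down(np.pi/2) )
print(bot.get_time_s(),bot.get_joint_pos())
im,P=look("w1");b=P[np.abs(P[...,2])<.01];print("bench",np.nanmedian(b[:,2]),b[:,2].std())
blobs(P)
E
```

```text
[ 1.12010999e-01  1.59859122e-01  1.80882751e+00 -4.44089210e-16
  1.17290602e+00 -1.45878533e+00]
[ 1.12010999e-01  1.59859122e-01  1.80882751e+00 -4.44089210e-16
  1.17290602e+00  1.68280733e+00]
2.4667 [ 1.13075956e-01  1.60010326e-01  1.80871011e+00  2.01453985e-04
  1.17287405e+00 -1.45848009e+00]
bench 0.0002365284272628776 0.0013688386686496394
[47. 79.] 847 med [ 0.3552 -0.2845  0.0306] ztop 0.037 rect [ 352.7 -297.1] [37.  66.8] 4.8
[419. 114.] 959 med [0.4279 0.2292 0.0224] ztop 0.027 rect [427.3 233.6] [47.2 47.7] 48.3
[ 78. 123.] 1494 med [ 0.4283 -0.2151  0.0479] ztop 0.051 rect [ 427.9 -227.1] [36.2 62.2] 87.5
[141. 146.] 1055 med [ 0.467  -0.1301  0.0224] ztop 0.024 rect [ 467.3 -132.7] [52.2 46.6] 90.0
[350. 151.] 2056 med [0.4754 0.1362 0.0303] ztop 0.034 rect [483.5 138.7] [73.4 60.6] 87.6
[ 37. 149.] 837 med [ 0.4569 -0.314   0.03  ] ztop 0.037 rect [ 457.2 -324.3] [67.  37.8] 49.1
[492. 153.] 797 med [0.4704 0.3444 0.028 ] ztop 0.032 rect [471.4 351.2] [45.2 44.1] 40.2
[ 53. 215.] 814 med [ 0.5588 -0.2958  0.0303] ztop 0.037 rect [ 562.3 -305.7] [36.9 65.9] 54.6
[412. 233.] 1647 med [0.5851 0.2288 0.0294] ztop 0.031 rect [586.7 235.3] [75.7 73.6] 58.0
[128. 237.] 2024 med [ 0.581  -0.1458  0.0609] ztop 0.076 rect [ 584.8 -155.2] [58.  81.3] 1.9
[534. 255.] 1201 med [0.6147 0.439  0.0515] ztop 0.095 rect [630.7 441.1] [15.8 72.5] 88.5
[249. 358.] 2926 med [0.7804 0.0022 0.0408] ztop 0.06 rect [ 7.888e+02 -3.000e-01] [200.3  21.8] 89.9
```

View pics/w1.png

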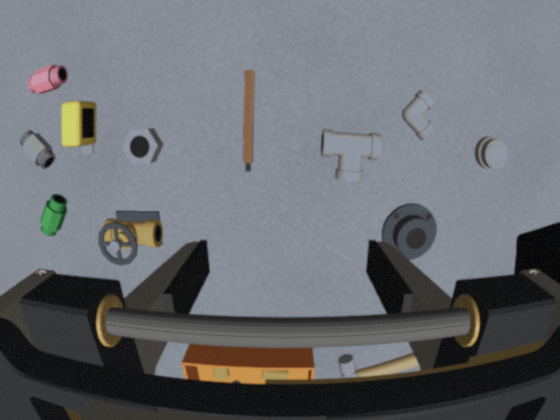

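The wrist view agrees with the top view to within 1–2 mm. Tee at (350,151), flange (412,233), valve (128,237). Next I'll measure the row from the hub top and handwheel in both views, and the tee from its upper surface.

Run:
```python
from h import *
w=np.load("w1.npz")['P'];t=cloud("top",np.load("top0.npz")['d'])
def sel(P,x,y,r,z0,z1):
    m=(np.hypot(P[...,0]-x,P[...,1]-y)<r)&(P[...,2]>z0)&(P[...,2]<z1); return P[m]
for nm,P in(("w",w),("t",t)):
    for lab,a in(("hub",(.587,.235,.045,.025,.036)),("plate",(.587,.235,.06,.005,.036)),("wheel",(.584,-.153,.06,.066,.085)),("cap",(.471,.352,.04,.026,.04)),("nut",(.467,-.132,.04,.018,.03)),("nip",(.457,-.3235,.05,.008,.045))):
        q=sel(P,*a)[:,:2].astype(np.float32)*1000
        c,r=cv2.minEnclosingCircle(q); e=cv2.minAreaRect(q)
        print(nm,lab,len(q),"mean",q.mean(0).round(1),"enc",np.round(c,1),round(r,1),"rect",np.round(e[0],1),np.round(e[1],1),round(e[2],1))
    # valve: points by height
    q=sel(P,.584,-.153,.07,.003,.02);
    print(nm,"valve low",len(q),q[:,:2].min(0),q[:,:2].max(0))
    # tee ridge
    q=sel(P,.483,.139,.06,.024,.04)[:,:2].astype(np.float32)*1000;e=cv2.minAreaRect(q);print(nm,"tee",np.round(e[0],1),np.round(e[1],1),round(e[2],1))
```

```text
w hub 1155 mean [589.4 232. ] enc [589.7 233.8] 28.7 rect [590.7 233.1] [54.8 54.8] 28.8
w plate 2213 mean [582.4 228.1] enc [589.9 233.4] 42.6 rect [586.1 235.2] [81.9 73.4] 55.5
w wheel 971 mean [ 583.5 -153.8] enc [ 584.6 -155.4] 29.8 rect [ 584.4 -155. ] [57.1 57.6] 10.9
w cap 499 mean [471.  350.7] enc [471.2 352.7] 21.2 rect [471.  352.1] [40.  40.4] 23.5
w nut 967 mean [ 467.1 -131.9] enc [ 467.3 -132.9] 26.3 rect [ 467.2 -132.8] [51.  47.3] 30.2
w nip 837 mean [ 457.1 -315.7] enc [ 456.2 -323.8] 35.1 rect [ 457.2 -324.3] [67.  37.8] 49.1
w valve low 471 [ 0.52164967 -0.19224107] [ 0.60983419 -0.1132366 ]
w tee [484.3 138.8] [73.2 58.9] 88.2
t hub 425 mean [589.1 234. ] enc [590.1 234.6] 28.2 rect [589.6 234.4] [55.4 53.6] 50.9
t plate 894 mean [585.5 231.2] enc [589.7 234.5] 42.1 rect [589.6 234.3] [82.3 82. ] 34.4
t wheel 353 mean [ 584.  -154.5] enc [ 584.5 -154.7] 29.4 rect [ 584.9 -154.7] [57.3 56.4] 72.9
t cap 232 mean [469.4 353.4] enc [470.2 353.9] 20.9 rect [469.5 354.7] [41.3 38.2] 51.6
t nut 349 mean [ 467. -132.] enc [ 466.6 -132.6] 26.0 rect [ 467.1 -131.6] [45.8 50.2] 1.4
t nip 466 mean [ 455.4 -320.1] enc [ 457.9 -323.5] 34.0 rect [ 457.3 -322.6] [63.7 36.6] 48.6
t valve low 197 [ 0.5237921  -0.21439712] [ 0.64443592 -0.08893022]
t tee [483.7 139.3] [72.  58.9] 87.3
```

```bash
cat >> h.py <<'E'
F=np.array([.5897,.2340]);V=np.array([.5846,-.1550]);Y=(F-V)/np.linalg.norm(F-V);X=np.array([Y[1],-Y[0]])
A=np.arctan2(Y[1],Y[0]);TEE=(F+V)/2
NIP=TEE+.0965*Y;CAP=TEE+.093*X
def pick(xy,yaw,z=.004,lift=.08,hi=.1):
    bot.move_ptp([*xy,hi],down(yaw));bot.movel([*xy,z],rate=.12);bot.close()
    print("width mm",bot.get_gripper_width()*92,"z",bot.get_ee_pos()[2]);bot.movel([*xy,lift],rate=.1);print("after lift",bot.get_gripper_width()*92)
def place(xy,yaw,z=.005,hi=.08,up=.12):
    bot.move_ptp([*xy,hi],down(yaw));bot.movel([*xy,z+.015],rate=.12)
    print("contact",bot.movel([*xy,z],rate=.03,contact_N=6),bot.get_ee_pos())
    bot.let_go();bot.movel([*xy,up],rate=.15);print("t",bot.get_time_s())
E
python3 - <<'E'
from h import *
pick((.502,.138),np.radians(87.8),lift=.05)
place(TEE+.032*X,A,z=.0045,hi=.05)
bot.move_ptp([.5,.06,.25],down(A));print(bot.get_time_s())
im,P=look("w2");blobs(P,box=(.4,.75,-.1,.2))
E
```

```text
width mm 32.700476263230016 z 0.003995768583173773
after lift 32.84649419248416
contact False [0.61918193 0.03908383 0.00457076]
t 9.3083
10.05
[273. 255.] 1816 med [0.5884 0.0393 0.0301] ztop 0.034 rect [600.7  39.2] [71.9 61.1] 88.6
```

View pics/w2.png

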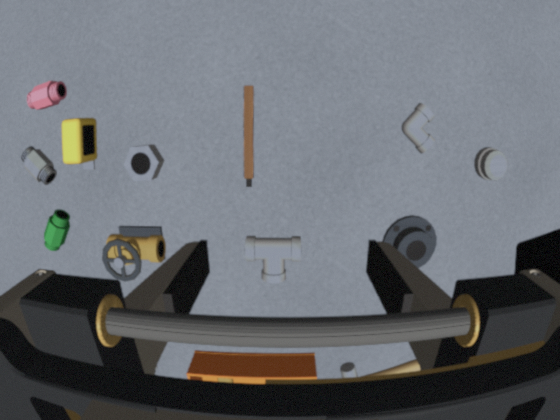

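The tee landed within 0.5 mm of target and square. Next the nipple.

Run:
```python
from h import *
bot.move_ptp([.457,-.3235,.16],down(np.radians(-41.2)))
print(bot.get_joint_pos())
im,P=look("w3");blobs(P,box=(.38,.53,-.4,-.25))
pick((.457,-.3235),np.radians(-41.2),z=.005,lift=.15)
place(NIP,A-np.pi/2,z=.0055,hi=.15,up=.15)
bot.move_ptp([.5,.06,.25],down(A));print(bot.get_time_s())
im,P=look("w4");blobs(P,box=(.4,.75,-.1,.2))
```

```text
[-6.17961145e-01  3.13376328e-01  1.82601865e+00  2.48987071e-04
  1.00285873e+00  9.93799661e-02]
[289. 201.] 2254 med [ 0.4599 -0.3222  0.0317] ztop 0.037 rect [ 457.9 -324.4] [64.4 35.7] 48.3
width mm 35.61975365105936 z 0.005046144896073624
after lift 35.52633596674228
contact True [0.58800136 0.13591071 0.00501628]
t 20.9583
22.4417
[344. 248.] 1202 med [0.5822 0.1323 0.0308] ztop 0.037 rect [587.9 134.2] [62.  35.9] 89.3
[273. 255.] 1814 med [0.5881 0.0394 0.0301] ztop 0.034 rect [600.7  39. ] [72.3 61. ] 89.4
```

View pics/w4.png

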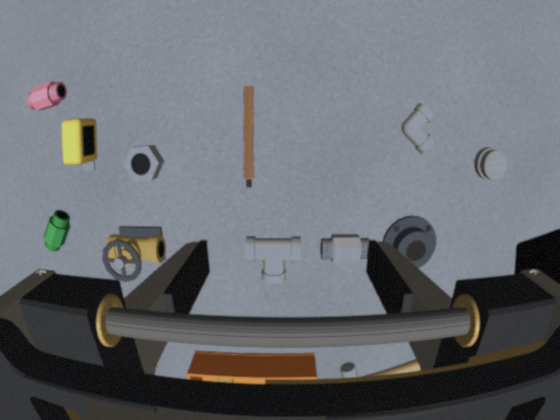

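The nipple is in line and midway, its centre about 1–2 mm toward the tee. That lies between the midpoint of the origins (0.1367) and the mid-gap (0.134), so I'll leave it. Next the cap, then the nut.

Run:
```python
from h import *
bot.move_ptp([.45,.353,.18],down(A))
im,P=look("w5");blobs(P,zmin=.025,box=(.42,.53,.3,.41));blobs(P,box=(.42,.53,.3,.41))
pick((.4708,.353),A,z=.004,lift=.12,hi=.12)
place(CAP,A,z=.0045,hi=.12,up=.12)
bot.move_ptp([.455,-.1325,.2],down(0))
im,P=look("w6");blobs(P,zmin=.017,box=(.42,.53,-.18,-.09));print(bot.get_time_s())
```

```text
[289. 215.] 1248 med [0.4691 0.3539 0.0306] ztop 0.032 rect [470.6 353.8] [41.4 42.1] 50.1
[289. 212.] 1536 med [0.4663 0.3539 0.0298] ztop 0.032 rect [468.8 354.1] [44.7 44.6] 42.3
width mm 46.724370847519296 z 0.0040380096869842945
after lift 46.51639476271074
contact True [0.67972584 0.03821709 0.00400636]
t 31.9
[298. 193.] 1516 med [ 0.4675 -0.1325  0.0224] ztop 0.024 rect [ 467.7 -133. ] [45.9 52.6] 1.8
33.075
```

Run:
```python
from h import *
pick((.4673,-.1328),np.radians(1.8),z=.005,lift=.15,hi=.15)
place(F,A-np.pi/2,z=.034,hi=.15,up=.16)
bot.move_ptp([.5,.08,.25],down(A));print(bot.get_time_s())
im,P=look("w7");blobs(P,box=(.4,.75,-.1,.3));blobs(P,zmin=.042,box=(.5,.75,0,.3))
bot.move_ptp([.35,.4,.35],down(A))
im,d=viewer.grab_frame("top");Q=cloud("top",d);Q[d<=0]=np.nan;blobs(Q,box=(.4,.77,-.1,.3));blobs(Q,zmin=.042,box=(.5,.75,0,.3))
cv2.imwrite("pics/top1.png",cv2.resize(im[120:260,140:360,::-1],None,fx=3.5,fy=3.5))
im,d=viewer.grab_frame("side");cv2.imwrite("pics/side1.png",cv2.resize(im[130:280,200:420,::-1],None,fx=3.5,fy=3.5))
```

```text
width mm 45.85747831365943 z 0.005016156903447561
after lift 46.115324348742845
contact True [0.58959783 0.23400905 0.03490687]
t 41.8333
43.4083
[404. 128.] 956 med [0.4283 0.2292 0.0226] ztop 0.027 rect [427.3 233.6] [45.6 48.5] 50.2
[404. 240.] 1188 med [0.5716 0.2327 0.0407] ztop 0.053 rect [573.6 239.7] [76.9 46.8] 61.9
[330. 248.] 1263 med [0.5821 0.1336 0.0308] ztop 0.037 rect [587.9 135.2] [36.  64.3] 0.4
[258. 255.] 1796 med [0.5878 0.0405 0.0301] ztop 0.034 rect [600.9  39.5] [72.3 61.1] 89.5
[260. 304.] 727 med [0.6689 0.0392 0.0281] ztop 0.032 rect [671.7  37.6] [46.8 33.5] 89.2
[411. 249.] 584 med [0.5791 0.2382 0.0518] ztop 0.053 rect [580.3 240.5] [48.8 28.3] 51.4
[267. 129.] 304 med [0.6733 0.0385 0.0289] ztop 0.033 rect [677.4  38.6] [44.9 43.8] 54.3
[181. 154.] 657 med [0.5831 0.2278 0.0491] ztop 0.053 rect [585.5 230.3] [73.6 79.6] 34.7
[262. 161.] 574 med [0.5888 0.0401 0.0293] ztop 0.034 rect [600.4  40.3] [72.1 61.4] 88.6
[221. 159.] 406 med [0.5825 0.1344 0.0302] ztop 0.037 rect [587.4 136.1] [64.8 37.2] 87.2
[171. 221.] 310 med [0.4276 0.2307 0.0221] ztop 0.027 rect [427.3 235.2] [45.7 45.5] 47.3
[178. 150.] 365 med [0.5877 0.2335 0.0514] ztop 0.054 rect [588.5 233.8] [47.2 50.5] 2.6
```

View pics/top1.png

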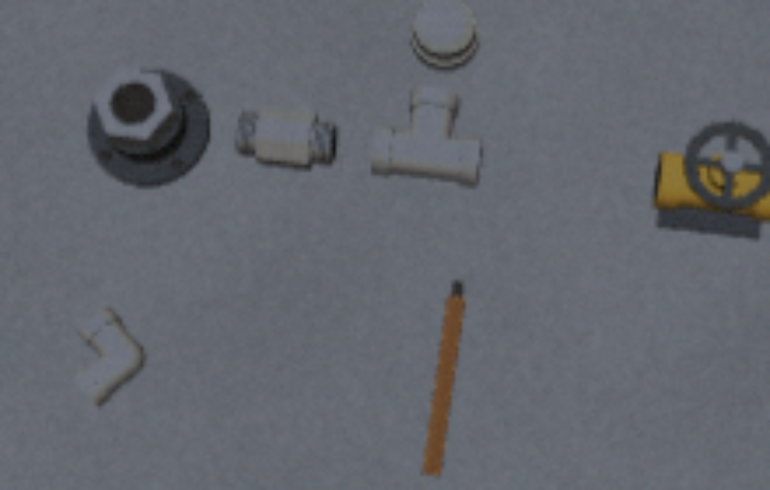

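View pics/side1.png

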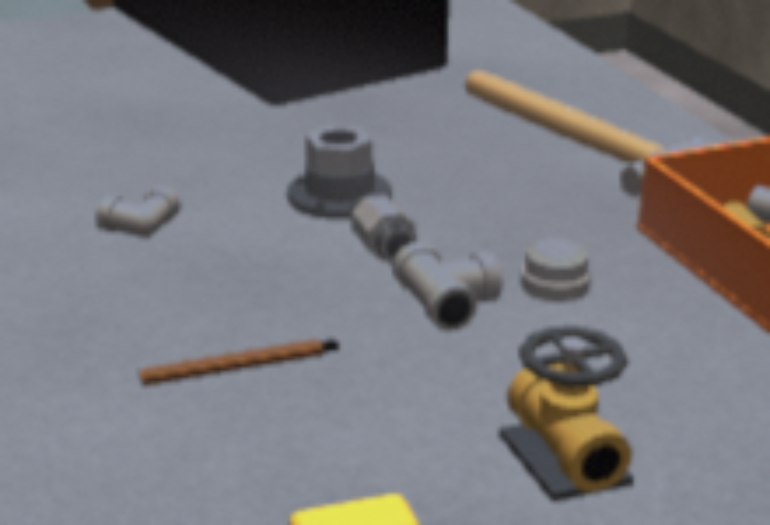

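The final pictures show the cap upright behind the branch, the nut flat and centred on the hub (top at 52–53 mm), the tee and nipple in line, and the elbow unmoved. Handing in.

```bash
python3 -c "
from h import *
order.hand_in();print(bot.get_time_s())"
```

```text
the job is handed in; nothing more can be done
the job is handed in; nothing more can be done
```

The pipe branch is laid out as asked and the job is handed in. The clock stood at 43.4 s just before the last move and checks, well inside the 112 s limit. I placed the tee first, then the nipple, the cap and the nut.

The last wrist and top views showed:
- **Tee:** within about 1 mm of the midpoint between flange and valve. Its run is within about 1° of their line, and its branch points away from the robot.
- **Nipple:** in line with the row, within about 1.5 mm of midway. The two views put its angle at 0.4° and 87.2°, about 1° and 2° off the line in opposite directions, so I left it.
- **Cap:** upright and in line with the branch. By the commanded position it is about 25 mm clear of the mouth. The last top view puts its centre 2–3 mm nearer, about the shortfall that view showed on the cap before the move.
- **Nut:** flat on the flange hub, with its top at about 53 mm. The top view puts it about 1 mm off centre. The wrist view of it was partly hidden by the fingers, as was its view of the cap, so I did not use either.
- **Elbow:** not moved.

The approach to the nipple, cap and nut ended in light contact with the bench or hub when they were set down. None of the checks failed.

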